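Clip the guard onto the finished fan

ROBOT

A 6-joint arm with a two-finger parallel gripper is mounted at the origin on the work surface. World frame = base frame: x ahead of the robot, y to its left, z up, the work surface at z = 0. Lengths are in m, angles in rad, forces in N, time in s.
With the tool pointing down it reaches from about 0.425 to 0.95 m from the base axis. Payload 3.5 kg.
Tool frame: the origin (TCP) lies at the very end of the fingers, on their centre line; the grasp point (between the pads) lies 19 mm behind it; z points along the fingers, y is the direction in which the jaws open and shut (so a half turn about z gives the same grasp; the last joint's range is limited). The gripper opens to 85 mm and grips with 20 to 120 N. Pads are 22 mm wide; open, the fingers measure 114 mm over their backs; the gripper's body (76 mm by 85 mm) begins 54 mm behind the grasp point. The pads swing forward as they close: fully open they stand 13 mm farther back than shut.
Start: joints at [-1.367, 0.286, 1.577, -0, 1.279, -0.15], TCP at [0.234, -0.633, 0.199] pointing down, gripper open.
Joint ranges: [-2.77, 2.77], [-0.9, 2.22], [0.21, 2.48], [-1.53, 4.67], [0.24, 2.81], [-2.84, 2.84]. Speed limits (rad/s): [2.79, 2.79, 3.14, 3.14, 3.14, 3.14].

INTERFACE

Orientations are given as a unit quaternion [x, y, z, w].
In Python, from plant import get_state, vision, ctrl, cut_out gives the robot as it stands.
- The arm moves only by the tool jog_arm, never from a script. Its argument "commands" is text: rows parted by semicolons, each of 6 numbers parted by spaces: the shift along the world's x, y, z in m, then the turn, a rotation vector about the world's x, y, z in rad. A call has 1 to 20 rows; each row is the pose to reach, as a shift and turn from the pose commanded when the call began; what a row does not reach only later rows make up. A row lasts 1/8 s, in which the tool goes at most 62.5 mm and 10.7 degrees, less where a joint would pass 70% of its speed; a pose out of reach is approached as far as the arm can. A call with a gripper value outside its range is refused whole. "gripper" is the opening in per cent of the stroke, from 0 (shut) to 100 (fully open), set as the call begins (left out, the last holds). The fingers move at their own pace and stop on an object; "grip_force" is the grip in N (left out, the last holds). Time passes only in rows, so rows that repeat a pose let the fingers close. It gives the time, the measured TCP pose, the force and the opening at its end, in the units of the state.
- get_state(): the state, without advancing time (a new reading comes with each control period).
- vision.read_camera(name): name is "scene" or "top" or "wrist"; returns a dict with "frame" (400x640x3 uint8, red, green, blue), "z_map" (400x640 float32, m along the optical axis (not along the pixel's ray), 0 where there is no reading), "fx", "fy", "cx", "cy" (pixels), "R" (3x3) and "t" (3): a world point X has camera coordinates R X + t. Camera axes: x right, y down, z forward; pixel columns grow to the right and rows downward; lengths in m; the calibration is good to about 2 mm. A picture is of the moment at which its call begins.
- ctrl.sign_off(): hands the job in, once; it reports no verdict.
Trained networks look in the newest picture that a camera, given by its name, has taken for a name from the list of things; names that differ only in an ending like _2 or _b are one class to them, and where a whole thing is asked for, a point or a joint stands for the part that bears it (a point fixed in the world has none). Each returns a list of dicts, best first, with "conf" (0 to 1); they miss things now and then, are a little off and sometimes report something else, mostly with a low value. They report only what shows in the picture. A call takes as long as a camera call. They do not tell look-alikes from the thing itself.
- cut_out(camera, query): "pixels" (400x640 bool, what is visible of it) and "box" ([centre column, centre row, width, height] in pixels, round what is visible of it).
The state is a dict: "time": time; "qpos": joint angles; "dq": joint speeds; "joint_efforts": joint torques, N m; "eef_pos": TCP position; "tcp_rot": TCP orientation; "contact_force": force on the tool from outside, world axes, zero at the start; "wrist_torque": the same for the moment, N m; "opening": opening from 0.0 (shut) to 1.0 (fully open).
Only numpy, scipy, OpenCV 4.12 (cv2) and the standard library are available. Lean on these libraries where they do the work, as an engineer would, in place of code of your own. Each camera call takes 0.05 s, during which the arm holds its last target.

TASK

Two fan frames sit on the jig, but only one of them has its bladed impeller in it. Pick up the loose clip-on guard by its grip bar and press it squarely down onto that fan until it snaps over both clips and lies flat, fully home; finish while still holding it there, keeping a firm push of about 10 N down on it with the fingers. Do not push the guard onto the fan without blades, and leave the other things on the bench where they are.

Things in the scene. Friction and masses are not known exactly. Their poses are not given: they have to be found in the camera images.
- guard_grip (a point): Middle (half-way up) of the grip bar of the loose clip-on fan guard. Bar: 14 mm thick along the guard's x, 50 mm long along its y, 24 mm high, standing on the middle of the guard's plate: this point is 12 mm above the plate's top, 16 mm above its underside, and 37.6 mm above the bench as the guard lies there.
- guard: The guard: white plastic cover with steel wire rings, lying plate up. Plate 101 (x) by 80 (y) by 4 mm; two clip skirts, 40 mm wide, hang 22 mm below the plate on its -x and +x sides, the last 8 mm flared out (101 mm over the flares). Same after a half turn about z. About 70 g. Origin: centre, at the lower edge of the skirts, z up.
- jig: Fixed aluminium jig plate, 140 (x) by 250 (y) by 12 mm, carrying two identical black fan frames; origin under its centre, z up. Each frame has a sprung round snap nose, 28 mm wide, sticking 5 mm out of its -x and +x sides. The guard's skirts go over these two sides: the guard's x along the jig's x, either way round.
- fan_a (a point): Centre of the top face of the frame on the jig's +y half: black, 80 x 80 mm, 25 mm high, round opening of 70 mm; top 37 mm above the bench. Home = the underside of the guard's plate lies flat on this face, guard_grip 16 mm above fan_a and over it.
- fan_b (a point): The same for the identical frame on the jig's -y half, 140 mm from fan_a.
- frame_a: The frame of fan_a itself (fixed); origin under its centre, 12 mm above the bench. The guard's skirts meet the sprung noses with the plate 13 to 17 mm above the frame; pushing over them takes about 10 to 18 N, and the push drops suddenly (the guard even pulls itself down) from about 8 mm above home.
- frame_b: The frame of fan_b itself, likewise, with the same snap.
- impeller_top (a point): Top centre of the grey fan impeller: hub 30 mm across, 7 blades, about 66 mm across them, 16 mm high. It sits inside one of the two frames, on its axis, about 5 mm below the frame's top; in which one differs from start to start.
- motor_top (a point): Tip of the thin spindle of the bare motor (20 mm across, four copper coils, no blades) in the middle of the other frame, which still waits for its impeller.
- heatsink: Bystander: aluminium heat sink with upright fins, 60 x 45 x 30 mm, origin under its centre
- toroid: Bystander: copper-coloured ring transformer, 90 mm across, 34 mm high, origin under its centre
- capacitor0: Bystander: black upright can, 35 mm across, 45 mm high, origin under its centre
- capacitor1: Bystander: as capacitor0
- capacitor2: Bystander: as capacitor0
- screw_tray: Bystander: open steel tray with screws, 100 x 80 x 30 mm, origin under its centre
- screwdriver: Bystander: screwdriver lying flat, 190 mm long, black handle up to about 30 mm thick
There are look-alikes about, which are no part of the job. There is more than one size of the guard; the job needs the smallest.

How it is judged:
On the way:
1. the guard is snapped fully home on the fan that has the impeller (horizontal distance between guard_grip and impeller_top below 0.008 m and z of guard_grip in the frame of jig between 0.05 and 0.0551 m and angle between guard_grip's own z axis and vertical below 0.06 rad and angle between the x axis of guard_grip and the x axis of jig, either way round below 0.12 rad), for 0.2 s.
At the end, for the whole second after the job is handed in: The guard sits on the fan with the impeller: centred within 8 mm, plate no more than 1.5 mm above the frame's top, level within 0.06 rad, square to the frame within 0.12 rad; the fingers are still on the guard and it presses on the frame with more than 5 N (all of step 1 and contact force between any of frame_a, frame_b and guard above 5 N and contact force between the fingers and guard above 2 N); the arm keeps its last pose, push and grip.
It fails at once if the guard is pushed down onto the fan without blades (horizontal distance between guard_grip and motor_top below 0.04 m and z of guard_grip in the frame of jig below 0.062 m).
It fails at once if another thing on the bench is shifted by more than 30 mm (distance of any of heatsink, toroid, capacitor0, capacitor1, capacitor2, screw_tray, screwdriver from where it was at the start of the episode above 0.03 m).
It also fails if it takes over 48 s, if anything falls off the work surface, if the arm or the gripper's body presses on something with over 40 N, if the wrist force passes 120 N, or if a joint passes its speed limit or range.

## Working session

There is one attempt and no reset: what is moved stays moved. The work goes in short steps, Python scripts to look and compute and a tool call to move; the robot and the scene stay as the last step left them, time stands still between calls to the robot, and variables do not carry over. Pictures are saved under pics/ and viewed, and the job is handed in when it is done.

Besides the shell and the picture viewer there is one more tool, called after "Request:" by a JSON object that holds its "method" and its "body". jog_arm: Moves the arm, as the interface text tells. Its arguments: {"type":"object","properties":{"commands":{"type":"string"},"gripper":{"type":"number"},"grip_force":{"type":"number"}},"required":["commands"]}

```bash
mkdir -p pics
cat > h.py <<'E'
import numpy as np, cv2
from plant import get_state, vision, ctrl, cut_out
def snap(n,f):
    c=vision.read_camera(n); cv2.imwrite(f'pics/{f}.png',c['frame'][:,:,::-1]); np.savez(f'pics/{f}.npz',**c); return c
def world(c):
    z=c['z_map']; v,u=np.mgrid[:z.shape[0],:z.shape[1]]
    P=np.stack([(u-c['cx'])/c['fx']*z,(v-c['cy'])/c['fy']*z,z],-1)
    W=(P-c['t'])@c['R']; W[z==0]=np.nan
    return W
E
python3 - <<'E'
from h import *
for n in ['scene','top']:
    c=snap(n,n+'0')
    W=world(c)
    for q in ['guard','impeller_top','motor_top','jig','frame_a','guard_grip']:
        for d in cut_out(n,q)[:5]:
            p=W[d['pixels']]
            print(n,q,round(d['conf'],2),np.round(d['box']),np.round(np.nanmedian(p,0),3),np.round(np.nanpercentile(p,2,0),3),np.round(np.nanpercentile(p,98,0),3))
print(get_state())
E
```

```text
scene guard 0.65 [385. 174.  64.  44.] [0.36  0.128 0.034] [ 0.271  0.059 -0.001] [0.427 0.201 0.068]
scene guard 0.58 [255. 202.  37.  33.] [ 0.563 -0.151  0.025] [ 0.509 -0.197 -0.002] [ 0.61  -0.112  0.05 ]
scene guard 0.58 [250. 146.  54.  44.] [ 0.39  -0.258  0.034] [ 0.314 -0.318  0.001] [ 0.45  -0.209  0.068]
scene guard 0.18 [391. 249.  50.  42.] [0.572 0.226 0.035] [0.532 0.176 0.011] [0.621 0.262 0.039]
scene impeller_top 0.94 [392. 250.  24.  24.] [0.575 0.223 0.027] [0.546 0.194 0.012] [0.601 0.249 0.034]
scene impeller_top 0.36 [238. 258.  22.  20.] [ 0.742 -0.102  0.043] [ 0.724 -0.122  0.005] [ 0.756 -0.09   0.047]
scene motor_top 0.37 [340. 227.   6.   9.] [0.553 0.083 0.021] [0.546 0.076 0.016] [0.558 0.089 0.027]
scene jig 0.78 [366. 242. 118.  86.] [0.579 0.151 0.013] [0.489 0.03  0.004] [0.645 0.271 0.038]
scene frame_a 0.77 [391. 252.  48.  44.] [0.568 0.232 0.035] [0.535 0.177 0.015] [0.621 0.261 0.039]
scene frame_a 0.58 [343. 223.  40.  38.] [0.537 0.092 0.033] [0.509 0.04  0.012] [0.594 0.125 0.039]
scene guard_grip 0.81 [255. 201.  41.  37.] [ 0.566 -0.152  
[... 1514 characters left out ...]
time': 0.7, 'qpos': array([-1.36703928e+00,  2.86227027e-01,  1.57662135e+00, -7.53903437e-06,
        1.27858567e+00, -1.50011308e-01]), 'dq': array([-9.49820994e-04,  5.35977804e-06,  5.23853108e-04, -5.57199179e-04,
        1.60923336e-03, -2.54865681e-04]), 'joint_efforts': array([-3.25232086e-04, -4.05826700e+01, -2.92859137e+01, -1.49291518e-04,
        5.29178797e-04, -8.18637062e-06]), 'eef_pos': array([ 0.23386834, -0.63322137,  0.19931623]), 'tcp_rot': array([ 9.84396546e-01,  1.75964296e-01, -1.47767772e-06,  7.93708909e-05]), 'contact_force': array([ 0.10182161,  0.37994051, -0.09612812]), 'wrist_torque': array([0.03231022, 0.01563293, 0.01141341]), 'opening': 0.9985679843260742}
```

Run:
```python
from h import *
import numpy as np
for n,b in [('top',(180,100,500,340)),('scene',(200,120,440,290))]:
    im=cv2.imread(f'pics/{n}0.png'); x0,y0,x1,y1=b
    im=im[y0:y1,x0:x1]; s=min(800/(x1-x0),600/(y1-y0)); cv2.imwrite(f'pics/{n}0c.png',cv2.resize(im,None,fx=s,fy=s,interpolation=cv2.INTER_CUBIC))
c=dict(np.load('pics/top0.npz')); W=world(c)
def rect(m,label):
    p=W[m][:,:2].astype(np.float32)
    r=cv2.minAreaRect(p); print(label,m.sum(),np.round(p.mean(0),4),[np.round(v,4) for v in r])
Z=W[...,2];X=W[...,0];Y=W[...,1]
g=(X>.49)&(X<.63)&(Y>-.22)&(Y<-.09)
rect(g&(Z>.042),'bar'); rect(g&(Z>.018)&(Z<.033),'plate'); 
print(np.nanmedian(Z[g&(Z>.042)]))
for nm,(a,b) in {'A':(.155,.28),'B':(.02,.14)}.items():
    f=(X>.48)&(X<.65)&(Y>a)&(Y<b)&(Z>.033); rect(f,nm)
f=(X>.46)&(X<.68)&(Y>0)&(Y<.3)&(Z>.007); rect(f,'jig')
```

```text
bar 125 [ 0.5584 -0.1561] [array([ 0.559 , -0.1563]), array([0.0142, 0.0495]), np.float64(11.4237)]
plate 792 [ 0.5583 -0.156 ] [array([ 0.5593, -0.1565]), array([0.1014, 0.0813]), np.float64(12.0613)]
0.04896773008699575
A 500 [0.5743 0.2169] [array([0.5748, 0.2168]), array([0.0811, 0.0895]), np.float64(79.1185)]
B 474 [0.5472 0.0798] [array([0.5478, 0.0797]), array([0.0802, 0.089 ]), np.float64(78.8447)]
jig 5454 [0.559  0.1468] [array([0.5617, 0.1482]), array([0.2502, 0.1406]), np.float64(78.9706)]
```

View pics/top0c.png

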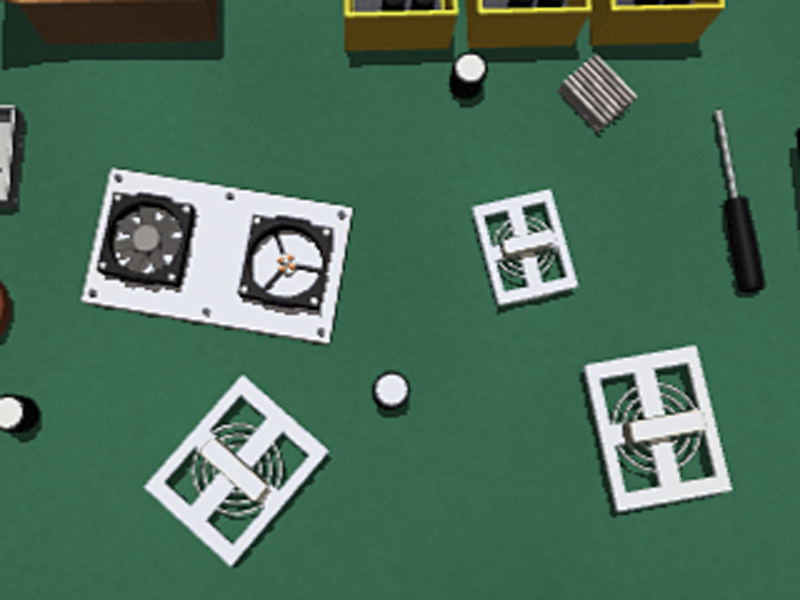

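View pics/scene0c.png

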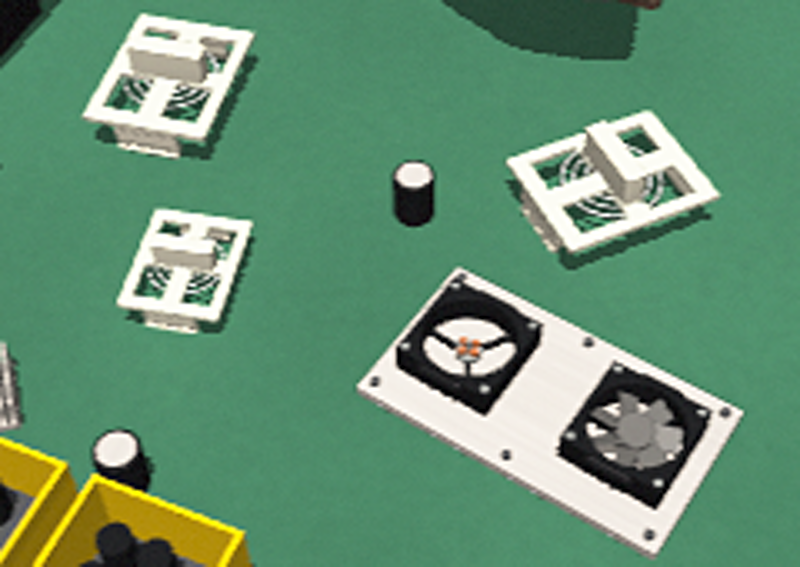

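The impeller is in the left (+y) frame, at about (147,238) in the enlarged top picture; the bare motor is in the other, at about (287,263). The smallest guard is at about (525,245), and the two larger look-alikes are nearer the robot. In world terms the guard is at (0.559, -0.156) with yaw about 12°, and the target fan is at (0.575, 0.217) with yaw about -11°. I'll move above the guard now.

Request:
{"method": "jog_arm", "body": {"commands": "0.05 0.08 0 0 0 0.2; 0.325 0.477 -0.05 0 0 1.425; 0.325 0.477 -0.05 0 0 1.425; 0.325 0.477 -0.05 0 0 1.425; 0.325 0.477 -0.05 0 0 1.425; 0.325 0.477 -0.05 0 0 1.425; 0.325 0.477 -0.05 0 0 1.425; 0.325 0.477 -0.05 0 0 1.425; 0.325 0.477 -0.05 0 0 1.425; 0.325 0.477 -0.05 0 0 1.425; 0.325 0.477 -0.05 0 0 1.425; 0.325 0.477 -0.05 0 0 1.425; 0.325 0.477 -0.05 0 0 1.425; 0.325 0.477 -0.05 0 0 1.425; 0.325 0.477 -0.05 0 0 1.425", "gripper": 100}}

```text
time: 2.58
eef_pos: [0.5587, -0.1568, 0.1493]
tcp_rot: [0.63, 0.776, 0.0, 0.0]
contact_force: [0.3, 0.1, -0.1]
opening: 0.999
```

Run:
```python
from h import *
s=get_state(); print(s['time'],s['eef_pos'],s['tcp_rot'],s['qpos'],s['contact_force'],s['opening'])
c=snap('wrist','wrist1'); W=world(c)
X,Y,Z=W[...,0],W[...,1],W[...,2]
g=(X>.49)&(X<.63)&(Y>-.22)&(Y<-.09)
for l,m in [('bar',g&(Z>.045)&(Z<.054)),('plate',g&(Z>.020)&(Z<.03))]:
    p=W[m]
    if len(p)<10: print(l,len(p));continue
    r=cv2.minAreaRect(p[:,:2].astype(np.float32)); print(l,len(p),[np.round(v,4) for v in r],np.median(p[:,2]))
```

```text
2.575 [ 0.55865747 -0.15679177  0.14932424] [6.30280629e-01 7.76367390e-01 6.19281033e-07 6.56451283e-05] [-4.48385751e-01  1.25576560e-01  1.85907535e+00 -3.18693462e-05
  1.15681273e+00 -6.55340012e-01] [ 0.26198282  0.07004744 -0.10723715] 0.9990309261269428
bar 866 [array([ 0.5595, -0.1578]), array([0.0135, 0.0499]), np.float64(11.4701)] 0.04789824232952232
plate 5298 [array([ 0.5592, -0.1581]), array([0.1011, 0.0802]), np.float64(11.768)] 0.023927633427265387
```

View pics/wrist1.png

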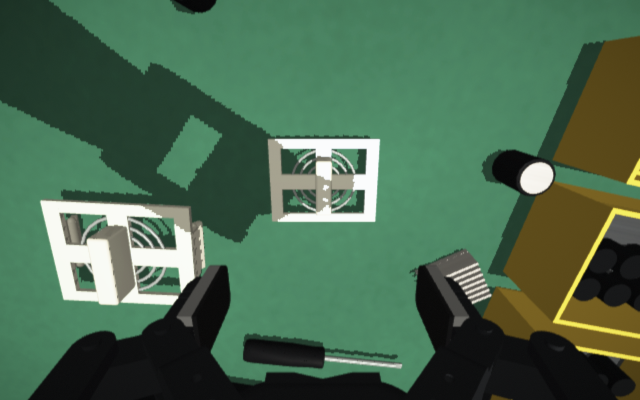

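The wrist picture shows the guard square to the jaws at about (324,180), with nothing under the fingers. It agrees with the top camera to within 2 mm, so I'll descend and grip.

Request:
{"method": "jog_arm", "body": {"commands": "0 0 -0.05 0 0 0; 0 0 -0.09 0 0 0; 0 0 -0.11 0 0 0; 0 0 -0.12 0 0 0; 0 0 -0.12 0 0 0; 0 0 -0.12 0 0 0"}}

```text
time: 3.38
eef_pos: [0.5602, -0.1568, 0.0309]
tcp_rot: [0.63, 0.777, 0.0, 0.002]
contact_force: [1.1, -0.2, 0.7]
opening: 1.003
```

Request:
{"method": "jog_arm", "body": {"commands": "0 0 0 0 0 0; 0 0 0 0 0 0; 0 0 0 0 0 0; 0 0 0 0 0 0; 0 0 0 0 0 0; 0 0 0 0 0 0; 0 0 0 0 0 0; 0 0 0 0 0 0; 0 0 0 0 0 0; 0 0 0 0 0 0", "gripper": 0, "grip_force": 60}}

```text
time: 4.62
eef_pos: [0.5589, -0.1562, 0.0292]
tcp_rot: [0.63, 0.777, -0.0, 0.0]
contact_force: [0.0, 1.1, 0.5]
opening: 0.001
```

Run:
```python
from h import *
s=get_state(); print(s['time'],s['eef_pos'],s['contact_force'],s['opening'])
c=snap('wrist','wrist2'); c=snap('scene','scene2')
im=c['frame'][130:290,180:420,::-1]; cv2.imwrite('pics/scene2c.png',cv2.resize(im,None,fx=3.3,fy=3.3,interpolation=cv2.INTER_CUBIC))
```

```text
4.625 [ 0.5588937  -0.15617464  0.02922512] [0.01730414 1.05536602 0.45025921] 0.0010918219279490349
```

View pics/wrist2.png

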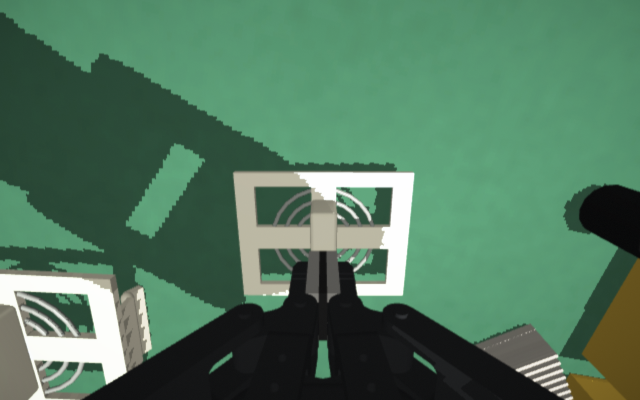

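View pics/scene2c.png

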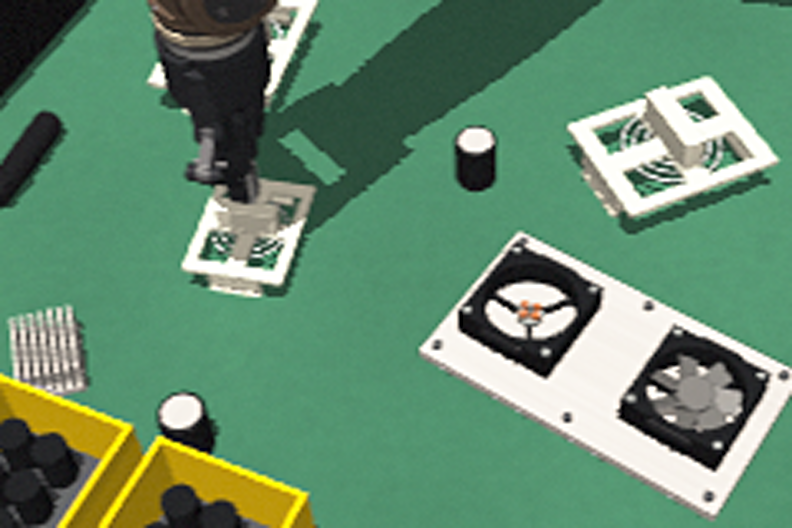

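Run:
```python
from h import *
c=dict(np.load('pics/wrist2.npz'));W=world(c)
im=c['frame'][180:350,220:430,::-1]; cv2.imwrite('pics/w2z.png',cv2.resize(im,None,fx=3.5,fy=3.5,interpolation=cv2.INTER_CUBIC))
for v in range(200,320,10):
    print(v,[tuple(np.round(W[v,u],3)) for u in (300,316,323,330,346)])
c=dict(np.load('pics/scene2.npz'));im=c['frame'][160:225,215:295,::-1]; cv2.imwrite('pics/s2z.png',cv2.resize(im,None,fx=9,fy=9,interpolation=cv2.INTER_CUBIC))
W=world(c)
for v in range(180,206,3): print(v,[tuple(np.round(W[v,u],3)) for u in (245,250,254,258,264)])
```

```text
200 [(np.float64(0.541), np.float64(-0.147), np.float64(-0.001)), (np.float64(0.55), np.float64(-0.135), np.float64(0.028)), (np.float64(0.554), np.float64(-0.134), np.float64(0.028)), (np.float64(0.558), np.float64(-0.133), np.float64(0.028)), (np.float64(0.571), np.float64(-0.141), np.float64(-0.001))]
210 [(np.float64(0.543), np.float64(-0.154), np.float64(-0.001)), (np.float64(0.55), np.float64(-0.135), np.float64(0.043)), (np.float64(0.554), np.float64(-0.134), np.float64(0.044)), (np.float64(0.557), np.float64(-0.133), np.float64(0.045)), (np.float64(0.573), np.float64(-0.148), np.float64(-0.003))]
220 [(np.float64(0.544), np.float64(-0.161), np.float64(-0.0)), (np.float64(0.551), np.float64(-0.139), np.float64(0.048)), (np.float64(0.555), np.float64(-0.138), np.float64(0.048)), (np.float64(0.558), np.float64(-0.137), np.float64(0.047)), (np.float64(0.57), np.float64(-0.146), np.float64(0.022))]
230 [(np.float64(0.545), np.float64(-0.157), np.float64(0.023)), (np.float64(0.552), np.float64(-0.144), np.float64(0.049)), (np.float64(0.556), np.float64(-0.143), np.float64(0.048)), 
[... 4590 characters left out ...]
t64(-0.144), np.float64(0.035)), (np.float64(0.557), np.float64(-0.13), np.float64(0.035))]
201 [(np.float64(0.577), np.float64(-0.177), np.float64(0.023)), (np.float64(0.572), np.float64(-0.165), np.float64(0.023)), (np.float64(0.569), np.float64(-0.155), np.float64(0.025)), (np.float64(0.563), np.float64(-0.146), np.float64(0.022)), (np.float64(0.558), np.float64(-0.131), np.float64(0.023))]
204 [(np.float64(0.571), np.float64(-0.185), np.float64(-0.0)), (np.float64(0.583), np.float64(-0.158), np.float64(0.027)), (np.float64(0.578), np.float64(-0.15), np.float64(0.024)), (np.float64(0.557), np.float64(-0.153), np.float64(-0.001)), (np.float64(0.569), np.float64(-0.125), np.float64(0.026))]
```

View pics/w2z.png

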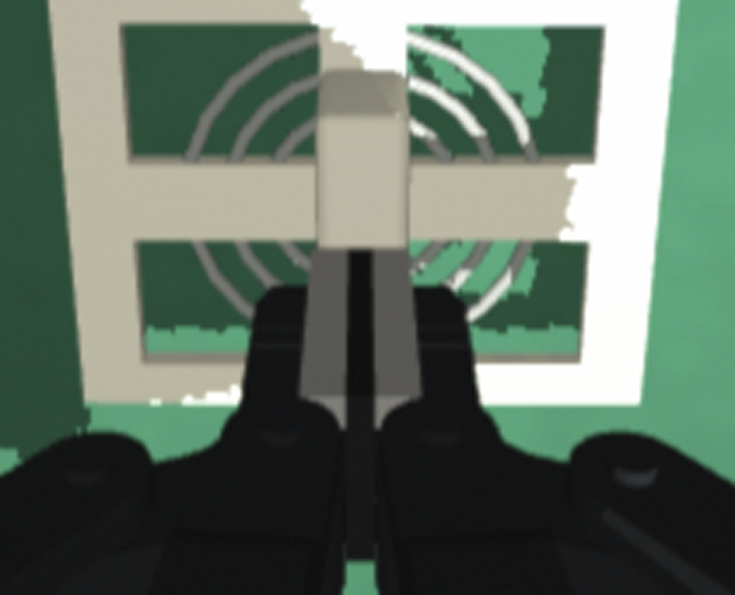

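View pics/s2z.png

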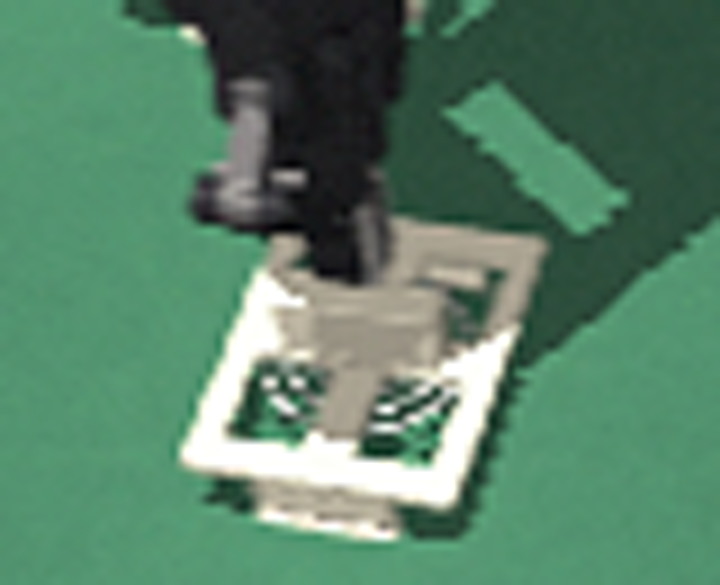

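Run:
```python
from h import *
from scipy.spatial.transform import Rotation as Ro
c=dict(np.load('pics/wrist1.npz'));W=world(c)
R=Ro.from_quat([.63028,.776367,0,0]).as_matrix(); t=np.array([.55866,-.15679,.14932])
L=(W-t)@R
m=(L[...,2]<.03)&np.isfinite(L[...,2])
print('open: tool z max',np.nanpercentile(L[m][:,2],[90,99,100]))
for u in (205,210,215,220,225): print([tuple(np.round(L[v,u],3)) for v in (262,268,275,290,310)])
c=dict(np.load('pics/wrist2.npz'));W=world(c)
s=get_state(); R=Ro.from_quat(s['tcp_rot']).as_matrix(); L=(W-s['eef_pos'])@R
for u in (308,316,323,330,338): print([tuple(np.round(L[v,u],3)) for v in (246,248,250,252,255,260)])
print('camera pos tool', R.T@(-c['R'].T@c['t']-s['eef_pos']))
```

```text
open: tool z max [-0.06820534 -0.04883971 -0.04309973]
[(np.float64(-0.102), np.float64(-0.132), np.float64(0.151)), (np.float64(-0.11), np.float64(-0.133), np.float64(0.152)), (np.float64(0.01), np.float64(-0.048), np.float64(-0.056)), (np.float64(0.01), np.float64(-0.045), np.float64(-0.067)), (np.float64(0.006), np.float64(-0.043), np.float64(-0.074))]
[(np.float64(-0.102), np.float64(-0.126), np.float64(0.151)), (np.float64(0.009), np.float64(-0.049), np.float64(-0.05)), (np.float64(0.01), np.float64(-0.046), np.float64(-0.057)), (np.float64(0.01), np.float64(-0.043), np.float64(-0.066)), (np.float64(0.003), np.float64(-0.043), np.float64(-0.07))]
[(np.float64(-0.102), np.float64(-0.121), np.float64(0.151)), (np.float64(0.01), np.float64(-0.046), np.float64(-0.051)), (np.float64(0.011), np.float64(-0.044), np.float64(-0.058)), (np.float64(0.007), np.float64(-0.043), np.float64(-0.062)), (np.float64(-0.002), np.float64(-0.044), np.float64(-0.063))]
[(np.float64(-0.102), np.float64(-0.115), np.float64(0.151)), (np.float64(0.01), np.float64(-0.044), np.float64(-0.051)), (np.float64(
[... 1620 characters left out ...]
loat64(0.003), np.float64(0.003), np.float64(-0.018)), (np.float64(0.009), np.float64(0.003), np.float64(-0.033)), (np.float64(0.01), np.float64(0.003), np.float64(-0.037)), (np.float64(0.01), np.float64(0.003), np.float64(-0.039)), (np.float64(0.01), np.float64(0.003), np.float64(-0.043))]
[(np.float64(-0.008), np.float64(0.009), np.float64(0.004)), (np.float64(-0.022), np.float64(0.01), np.float64(0.03)), (np.float64(-0.025), np.float64(0.01), np.float64(0.032)), (np.float64(-0.025), np.float64(0.01), np.float64(0.03)), (np.float64(-0.015), np.float64(0.009), np.float64(0.006)), (np.float64(-0.032), np.float64(0.01), np.float64(0.031))]
camera pos tool [ 0.08298573 -0.00045379 -0.17327648]
```

The grip closed on nothing. Depth from the wrist and scene views puts the shut fingertips about 33 mm behind the reported TCP, just above the bar, and there is no contact force. I'll open, go about 32 mm lower and close again.

Request:
{"method": "jog_arm", "body": {"commands": "0 0 0 0 0 0; 0 0 0 0 0 0; 0 0 0 0 0 0; 0 0 0 0 0 0; 0 0 0 0 0 0; 0 0 -0.015 0 0 0; 0 0 -0.025 0 0 0; 0 0 -0.031 0 0 0; 0 0 -0.031 0 0 0; 0 0 -0.031 0 0 0", "gripper": 100}}

```text
time: 5.98
eef_pos: [0.5592, -0.1563, -0.0016]
tcp_rot: [0.63, 0.777, 0.0, 0.0]
contact_force: [0.4, -0.2, 1.0]
opening: 1.001
```

Run:
```python
from h import *
s=get_state(); print(s['time'],s['eef_pos'],s['contact_force'],s['opening'])
c=snap('wrist','wrist3')
from scipy.spatial.transform import Rotation as Ro
W=world(c); X,Y,Z=W[...,0],W[...,1],W[...,2]
g=(X>.53)&(X<.59)&(Y>-.2)&(Y<-.12)&(Z>.04)&(Z<.0525)
r=cv2.minAreaRect(W[g][:,:2].astype(np.float32));print(g.sum(),r)
```

```text
5.975 [ 0.55916053 -0.15630369 -0.00157049] [ 0.35637161 -0.2173674   0.96348135] 1.0011530904231947
3241 ((0.5592005848884583, -0.15820758044719696), (0.014076083898544312, 0.05111467093229294), 11.774591445922852)
```

View pics/wrist3.png

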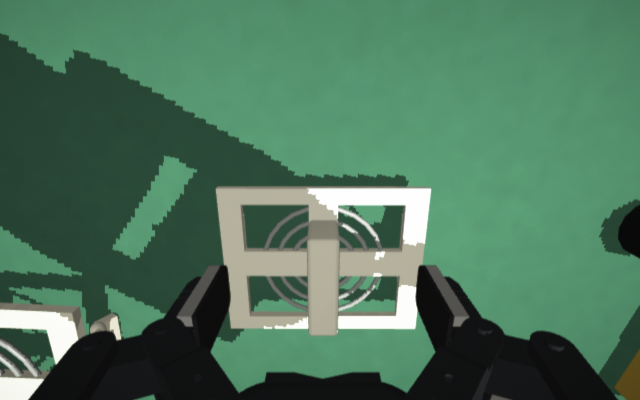

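The bar is centred between the open jaws at about (323,278) and nothing is in contact. Closing.

Request:
{"method": "jog_arm", "body": {"commands": "0 0 0 0 0 0; 0 0 0 0 0 0; 0 0 0 0 0 0; 0 0 0 0 0 0; 0 0 0 0 0 0; 0 0 0 0 0 0; 0 0 0 0 0 0; 0 0 0 0 0 0; 0 0 0 0 0 0", "gripper": 0, "grip_force": 60}}

```text
time: 7.15
eef_pos: [0.5589, -0.1562, -0.0016]
tcp_rot: [0.63, 0.777, -0.0, 0.0]
contact_force: [-0.3, 0.0, 3.8]
opening: 0.149
```

Run:
```python
from h import *
s=get_state(); print(s['time'],s['eef_pos'],s['contact_force'],s['opening'])
c=snap('wrist','wrist4')
from scipy.spatial.transform import Rotation as Ro
W=world(c)
for u in (308,323,340): print([tuple(np.round(W[v,u],3)) for v in (235,245,255,265,275)])
```

```text
7.15 [ 0.55893356 -0.15623696 -0.00159313] [-0.28738079  0.01610274  3.78042612] 0.1488429669951583
[(np.float64(0.548), np.float64(-0.136), np.float64(0.043)), (np.float64(0.548), np.float64(-0.138), np.float64(0.048)), (np.float64(0.549), np.float64(-0.143), np.float64(0.047)), (np.float64(0.55), np.float64(-0.147), np.float64(0.047)), (np.float64(0.551), np.float64(-0.153), np.float64(0.046))]
[(np.float64(0.554), np.float64(-0.134), np.float64(0.044)), (np.float64(0.554), np.float64(-0.136), np.float64(0.048)), (np.float64(0.555), np.float64(-0.141), np.float64(0.049)), (np.float64(0.556), np.float64(-0.145), np.float64(0.048)), (np.float64(0.557), np.float64(-0.15), np.float64(0.048))]
[(np.float64(0.568), np.float64(-0.152), np.float64(-0.001)), (np.float64(0.57), np.float64(-0.159), np.float64(-0.002)), (np.float64(0.564), np.float64(-0.145), np.float64(0.037)), (np.float64(0.564), np.float64(-0.145), np.float64(0.047)), (np.float64(0.563), np.float64(-0.145), np.float64(0.055))]
```

View pics/wrist4.png

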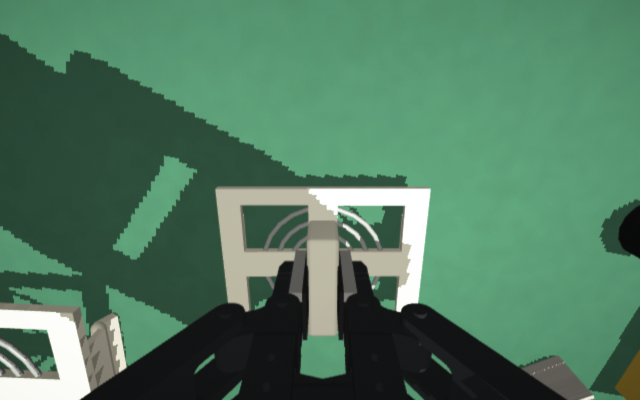

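The bar is held: opening 0.149 is about 12.7 mm. Next I lift and carry it to above the fan with the impeller.

Request:
{"method": "jog_arm", "body": {"commands": "0 0 0.02 0 0 0; 0 0 0.06 0 0 0; 0 0 0.1 0 0 0; 0.005 0.05 0.12 0 0 -0.05; 0.01 0.1 0.12 0 0 -0.1; 0.012 0.15 0.12 0 0 -0.15; 0.014 0.2 0.12 0 0 -0.2; 0.016 0.25 0.12 0 0 -0.25; 0.016 0.3 0.12 0 0 -0.3; 0.016 0.34 0.12 0 0 -0.36; 0.016 0.36 0.11 0 0 -0.39; 0.016 0.373 0.1 0 0 -0.4; 0.016 0.373 0.1 0 0 -0.4; 0.016 0.373 0.1 0 0 -0.4; 0.016 0.373 0.1 0 0 -0.4; 0.016 0.373 0.1 0 0 -0.4", "gripper": 0, "grip_force": 90}}

```text
time: 9.2
eef_pos: [0.5753, 0.2162, 0.0987]
tcp_rot: [0.772, 0.636, 0.0, 0.0]
contact_force: [1.2, -0.1, -0.9]
opening: 0.133
```

Run:
```python
from h import *
s=get_state(); print(s['time'],s['eef_pos'],s['tcp_rot'],s['contact_force'],s['opening'])
q=s['tcp_rot'];print('jaw yaw',np.degrees(2*np.arctan2(q[1],q[0]))-90)
for n in ['wrist','top','scene']:
    c=snap(n,n+'5'); W=world(c); X,Y,Z=W[...,0],W[...,1],W[...,2]
    g=(abs(X-.575)<.07)&(abs(Y-.217)<.07)
    # plate slab
    h,e=np.histogram(Z[g&(Z>.09)&(Z<.16)],bins=35,range=(.09,.16)); k=e[h.argmax()]+.001
    for l,m in [('plate',g&(abs(Z-k)<.003)),('bar',g&(abs(Z-k-.024)<.003))]:
        p=W[m]
        if len(p)>10:
            r=cv2.minAreaRect(p[:,:2].astype(np.float32)); print(n,l,len(p),np.round(k,4),[np.round(v,4) for v in r])
            A=np.c_[p[:,0]-.575,p[:,1]-.217,np.ones(len(p))]; print('  slopes',np.round(np.linalg.lstsq(A,p[:,2],rcond=None)[0],4))
for n in ['scene','top']:
    c=dict(np.load(f'pics/{n}5.npz')); im=c['frame'][130:290,200:440,::-1]; cv2.imwrite(f'pics/{n}5c.png',cv2.resize(im,None,fx=3.3,fy=3.3,interpolation=cv2.INTER_CUBIC))
```

```text
9.2 [0.57526044 0.21621009 0.09865299] [7.71913921e-01 6.35726983e-01 2.60864880e-04 1.82380341e-04] [ 1.15255709 -0.09801897 -0.9313501 ] 0.13254480755243547
jaw yaw -11.05214657369666
wrist plate 12103 0.125 [array([0.5759, 0.2194]), array([0.0699, 0.1016]), np.float64(78.7656)]
  slopes [ 4.00e-04 -1.00e-04  1.24e-01]
wrist bar 3251 0.125 [array([0.5723, 0.2159]), array([0.0499, 0.0358]), np.float64(55.4184)]
  slopes [-0.0027 -0.0008  0.1482]
top plate 304 0.125 [array([0.57  , 0.1929]), array([0.0356, 0.1018]), np.float64(80.8362)]
  slopes [-0.     -0.0021  0.1252]
scene plate 654 0.125 [array([0.5744, 0.2175]), array([0.0806, 0.1034]), np.float64(78.7528)]
  slopes [-0.0024  0.0016  0.1249]
scene bar 57 0.125 [array([0.5847, 0.2277]), array([0.0197, 0.0349]), np.float64(49.6744)]
  slopes [-0.0132 -0.0223  0.1495]
```

View pics/wrist5.png

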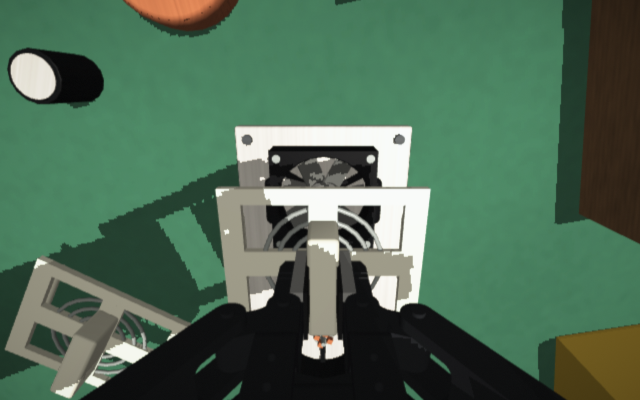

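View pics/scene5c.png

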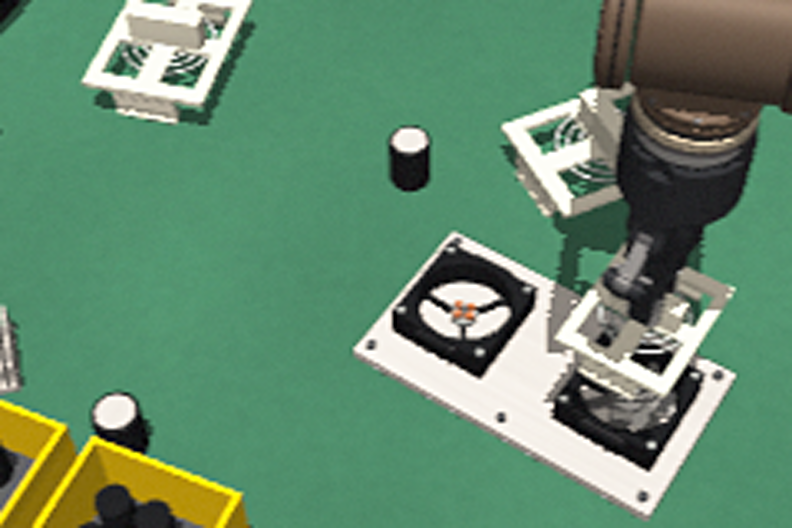

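The wrist picture shows the guard held square and level over the bladed fan, with the frame's far edge at about (325,150). I'll measure the guard against the frame within the same camera so calibration bias cancels.

Run:
```python
from h import *
yv=np.array([np.cos(np.radians(78.9)),np.sin(np.radians(78.9))]); xv=np.array([yv[1],-yv[0]])
O=np.array([.575,.217])
def jig(f):
    W=world(dict(np.load(f'pics/{f}.npz'))); 
    Q=np.stack([(W[...,:2]-O)@xv,(W[...,:2]-O)@yv,W[...,2]],-1); return Q
def ext(q,l): print(l,len(q),np.round(np.percentile(q,[.5,99.5],axis=0),4).tolist())
Q=jig('scene0')
j=Q[(abs(Q[...,2]-.012)<.003)&(abs(Q[...,0])<.08)&(Q[...,1]>-.21)&(Q[...,1]<.07)]; ext(j,'scene0 jig (centre expected 0,-.07)')
f=Q[(abs(Q[...,2]-.037)<.004)&(abs(Q[...,0])<.06)&(abs(Q[...,1])<.06)]; ext(f,'scene0 frame')
Q=jig('scene5'); p=Q[(abs(Q[...,2]-.125)<.003)&(abs(Q[...,0])<.07)&(abs(Q[...,1])<.07)]; ext(p,'scene5 plate')
Q=jig('wrist5'); p=Q[(abs(Q[...,2]-.125)<.003)&(abs(Q[...,0])<.07)&(abs(Q[...,1])<.07)]; ext(p,'wrist5 plate')
f=Q[(abs(Q[...,2]-.036)<.003)&(abs(Q[...,0])<.06)&(abs(Q[...,1])<.06)]; ext(f,'wrist5 frame')
j=Q[(abs(Q[...,2]-.011)<.003)&(abs(Q[...,0])<.08)&(Q[...,1]>-.21)&(Q[...,1]<.07)]; ext(j,'wrist5 jig (+y edge expected .055)')
```

```text
scene0 jig (centre expected 0,-.07) 2786 [[-0.0691, -0.1914, 0.0091], [0.0707, 0.0559, 0.0149]]
scene0 frame 491 [[-0.0424, -0.0382, 0.0331], [0.0449, 0.0415, 0.0399]]
scene5 plate 654 [[-0.0506, -0.0395, 0.1223], [0.0506, 0.0403, 0.1276]]
wrist5 plate 12103 [[-0.0499, -0.0283, 0.1221], [0.0506, 0.0372, 0.1258]]
wrist5 frame 3312 [[-0.042, -0.0393, 0.0331], [0.0436, 0.0384, 0.0373]]
wrist5 jig (+y edge expected .055) 10520 [[-0.0679, -0.1754, 0.0087], [0.0696, 0.0529, 0.0138]]
```

Request:
{"method": "jog_arm", "body": {"commands": "0.001 0.001 -0.03 0 0 0; 0.001 0.001 -0.05 0 0 0; 0.001 0.001 -0.06 0 0 0; 0.001 0.001 -0.064 0 0 0; 0.001 0.001 -0.064 0 0 0; 0.001 0.001 -0.064 0 0 0"}}

```text
time: 10.1
eef_pos: [0.5766, 0.218, 0.0352]
tcp_rot: [0.772, 0.636, 0.001, 0.0]
contact_force: [-0.6, -0.7, 0.2]
opening: 0.139
```

Run:
```python
from h import *
s=get_state(); print(s['time'],s['eef_pos'],s['contact_force'],s['wrist_torque'],s['opening'])
yv=np.array([np.cos(np.radians(78.9)),np.sin(np.radians(78.9))]); xv=np.array([yv[1],-yv[0]])
O=np.array([.575,.217])
for n in ('scene','wrist'):
    c=snap(n,n+'6'); W=world(c); Q=np.stack([(W[...,:2]-O)@xv,(W[...,:2]-O)@yv,W[...,2]],-1)
    p=Q[(abs(Q[...,2]-.061)<.004)&(abs(Q[...,0])<.07)&(abs(Q[...,1])<.07)]
    print(n,len(p),np.round(np.percentile(p,[.5,50,99.5],axis=0),4).tolist())
```

```text
10.1 [0.57664907 0.21799355 0.03521122] [-0.55603629 -0.67996559  0.17119572] [ 0.03541513 -0.04686348 -0.01964186] 0.13904582701222187
scene 621 [[-0.0489, -0.0375, 0.0577], [0.0201, 0.0095, 0.0617], [0.0518, 0.0422, 0.0647]]
wrist 12632 [[-0.0489, -0.0264, 0.0573], [0.0011, 0.0166, 0.0606], [0.0516, 0.0391, 0.0624]]
```

View pics/wrist6.png

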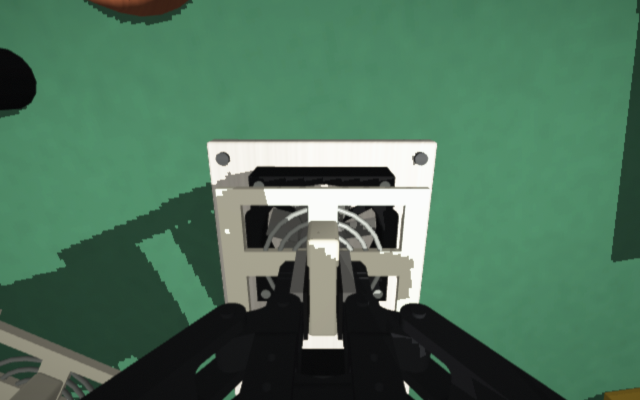

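The guard is centred over the bladed frame, with the jig's holes symmetric at (222,159) and (420,159). I'll start pressing in steps.

Request:
{"method": "jog_arm", "body": {"commands": "0 0 -0.003 0 0 0; 0 0 -0.006 0 0 0; 0 0 -0.008 0 0 0; 0 0 -0.01 0 0 0; 0 0 -0.01 0 0 0"}}

```text
time: 10.82
eef_pos: [0.5764, 0.2181, 0.0259]
tcp_rot: [0.772, 0.636, 0.0, 0.0]
contact_force: [-2.5, -0.5, 6.4]
opening: 0.14
```

Request:
{"method": "jog_arm", "body": {"commands": "0 0 -0.002 0 0 0; 0 0 -0.004 0 0 0; 0 0 -0.005 0 0 0; 0 0 -0.006 0 0 0; 0 0 -0.007 0 0 0; 0 0 -0.007 0 0 0"}}

```text
time: 11.58
eef_pos: [0.5758, 0.2177, 0.0161]
tcp_rot: [0.772, 0.636, 0.0, 0.0]
contact_force: [2.2, 0.7, -3.9]
opening: 0.138
```

It has snapped through and is pulling down. Now I press it home.

Request:
{"method": "jog_arm", "body": {"commands": "0 0 -0.001 0 0 0; 0 0 -0.002 0 0 0; 0 0 -0.003 0 0 0; 0 0 -0.003 0 0 0"}}

```text
time: 12.08
eef_pos: [0.5758, 0.2178, 0.0142]
tcp_rot: [0.772, 0.636, -0.0, -0.0]
contact_force: [-0.3, 0.9, -0.2]
opening: 0.138
```

Request:
{"method": "jog_arm", "body": {"commands": "0 0 -0.001 0 0 0; 0 0 -0.001 0 0 0; 0 0 -0.001 0 0 0; 0 0 -0.001 0 0 0"}}

```text
time: 12.58
eef_pos: [0.5759, 0.2178, 0.014]
tcp_rot: [0.772, 0.636, -0.0, -0.0]
contact_force: [-3.0, -0.7, 5.3]
opening: 0.138
```

Request:
{"method": "jog_arm", "body": {"commands": "0 0 -0.001 0 0 0; 0 0 -0.001 0 0 0; 0 0 -0.001 0 0 0; 0 0 -0.001 0 0 0; 0 0 -0.001 0 0 0; 0 0 -0.001 0 0 0"}}

```text
time: 13.32
eef_pos: [0.5759, 0.2178, 0.014]
tcp_rot: [0.772, 0.636, -0.0, -0.0]
contact_force: [-5.5, -2.0, 9.9]
opening: 0.138
```

Run:
```python
from h import *
s=get_state(); print(s['time'],s['eef_pos'],s['contact_force'],s['wrist_torque'],s['opening'])
yv=np.array([np.cos(np.radians(78.9)),np.sin(np.radians(78.9))]); xv=np.array([yv[1],-yv[0]])
O=np.array([.575,.217])
for n in ('scene','wrist','top'):
    c=snap(n,n+'7'); W=world(c); Q=np.stack([(W[...,:2]-O)@xv,(W[...,:2]-O)@yv,W[...,2]],-1)
    p=Q[(abs(Q[...,2]-.041)<.005)&(abs(Q[...,0])<.06)&(abs(Q[...,1])<.05)]
    A=np.c_[p[:,:2],np.ones(len(p))]
    print(n,len(p),np.round(np.percentile(p,[.5,50,99.5],axis=0),4).tolist(),np.linalg.lstsq(A,p[:,2],rcond=None)[0].round(4))
    if n!='wrist':
        j=Q[(abs(Q[...,2]-.012)<.003)&(abs(Q[...,0])<.08)&(Q[...,1]>-.21)&(Q[...,1]<.07)]; print(' jig',np.round(np.percentile(j,[.5,50,99.5],axis=0),4).tolist())
im=dict(np.load('pics/scene7.npz'))['frame'][190:290,320:440,::-1]; cv2.imwrite('pics/s7z.png',cv2.resize(im,None,fx=6,fy=6,interpolation=cv2.INTER_CUBIC))
```

```text
13.325 [0.57594852 0.217847   0.01402711] [-5.5018932  -1.96240145  9.91317634] [-0.33080982  0.86787625  0.033849  ] 0.13839460023724146
scene 706 [[-0.05, -0.0378, 0.0361], [0.0189, 0.0124, 0.0402], [0.051, 0.0419, 0.0452]] [-0.0006 -0.0001  0.0402]
 jig [[-0.0688, -0.1913, 0.0091], [0.0223, -0.0747, 0.0117], [0.0704, 0.0562, 0.0149]]
wrist 13325 [[-0.0495, -0.028, 0.036], [0.0005, 0.0165, 0.0394], [0.0509, 0.0389, 0.0433]] [-0.0003  0.0027  0.0392]
top 322 [[-0.0503, -0.0404, 0.0361], [0.0028, -0.0303, 0.0406], [0.0504, -0.0082, 0.0452]] [-0.0052 -0.0349  0.0396]
 jig [[-0.0694, -0.1942, 0.0091], [-0.0036, -0.0974, 0.0121], [0.0696, -0.0072, 0.0149]]
```

View pics/wrist7.png

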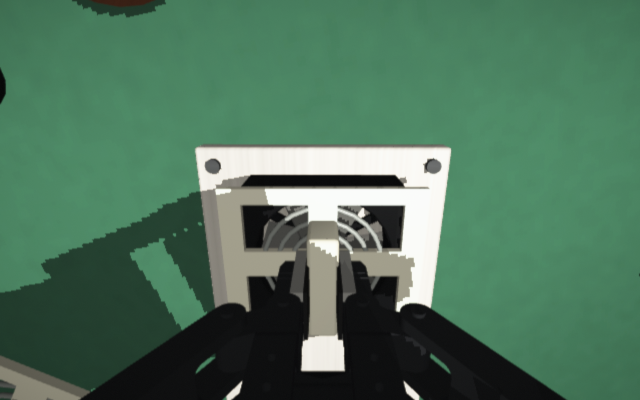

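View pics/s7z.png

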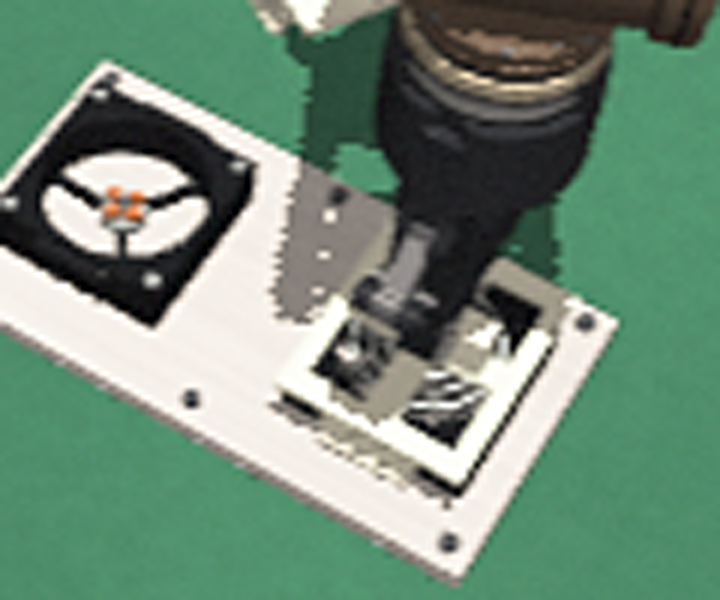

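Both views show the plate flat on the bladed frame: the blades show through the guard and the bare motor frame at (120,205) is untouched. I'll do a short hold to check the push stays steady.

Request:
{"method": "jog_arm", "body": {"commands": "0 0 0 0 0 0; 0 0 0 0 0 0; 0 0 0 0 0 0; 0 0 0 0 0 0; 0 0 0 0 0 0; 0 0 0 0 0 0; 0 0 0 0 0 0; 0 0 0 0 0 0"}}

```text
time: 14.48
eef_pos: [0.5759, 0.2178, 0.014]
tcp_rot: [0.772, 0.636, -0.0, -0.0]
contact_force: [-5.3, -1.4, 10.5]
opening: 0.14
```

Run:
```python
from h import *
s=get_state(); print(s['time'],s['eef_pos'],s['contact_force'],s['opening'])
if 8<s['contact_force'][2]<13: print(ctrl.sign_off())
```

```text
14.475 [0.57590893 0.21783501 0.01401742] [-5.28509487 -1.40549773 10.45503725] 0.1399199174645701
the job is handed in; nothing more can be done
None
```

The smallest guard is snapped over both clips of the fan with the impeller (fan_a, the +y frame). I handed the job in at about 14.5 s, still gripping it and pushing down. `sign_off` gives no verdict, so the result rests on my own checks.

**Last checks:**
- **Seating:** the plate top measured about 0.040–0.041 m, against 0.041 m at home. It was level in the scene and wrist views. The top-camera fit showed a 0.035 rad slope, but on only 322 pixels because the arm blocked its view.
- **Position:** centred within about 1 mm, and square to the jig within about 0.3° when measured just before pressing.
- **Push:** the wrist force rose, dropped to −3.9 N as it snapped, then held at 10.5 N down. About 5 N of sideways force was also present.

**What went wrong:** the first grip closed on nothing, just above the bar. The cameras showed the shut fingertips about 33 mm behind the reported TCP, not at it. I lowered the hand by that much and gripped again.

**Other things on the bench:** I saw no contact with them, and the bare motor frame was untouched, but I did not measure the bystanders again at the end.

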